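# Shake up a touch-up paint bottle on the press-to-run shaker

## Robot

A 6-joint arm with a two-finger parallel gripper is mounted at the origin on the work surface. World frame = base frame: x ahead of the robot, y to its left, z up, the work surface at z = 0. Lengths are in m, angles in degrees, forces in N, time in s.
With the tool pointing down it reaches from about 0.4 to 0.825 m from the base axis. Payload 7 kg.
Tool frame: the origin (TCP) lies at the very end of the fingers, on their centre line; the grasp point (between the pads) lies 19 mm behind it; x points along the fingers, y is the direction in which the jaws open and shut, and the axes are right-handed (so a half turn about x gives the same grasp; the last joint's range is limited). The gripper opens to 88 mm and grips with 3 to 60 N. Pads are 19 mm wide; open, the fingers measure 130 mm over their backs; the gripper's body (78 mm by 193 mm) begins 47 mm behind the grasp point.
Start: joints at [-60.155, 20.546, 0.682, 0, -70.136, -16.507], TCP at [0.156, -0.657, 0.227] pointing down, gripper open.
Joint ranges: [-176.03, 176.03], [-82.01, 121.73], [-58.28, 71.71], [-173.87, 95.51], [-174.79, -0.11], [-173.66, 173.66]. Speed limits (degrees/s): [136.94, 136.94, 172.46, 180, 180, 180].

## Interface

Orientations are given as [roll, pitch, yaw] about the fixed x, y, z axes, in that order (R = Rz(yaw) Ry(pitch) Rx(roll)).
In Python, from plant import monitor, eyes, ticket gives the robot as it stands. The module is installed in compiled form; this text tells all that it offers.
- The arm moves only by the shell command python3 -m crank 'ROWS'. ROWS is JSON, a list of rows, each an object with "linear": the shift along the world's x, y, z in units of 60 mm (1.0 is 60 mm), a list of three; "rot": the turn, a rotation vector about the world's x, y, z in units of 5 degrees (1.0 is 5 degrees), a list of three; "hand": the opening, from 0 (shut) to 1 (fully open). In form: [{"linear": [tx, ty, tz], "rot": [ax, ay, az], "hand": hand}, ...]. A call has 1 to 20 rows; each row shifts and turns the pose as measured when the row begins; what a row does not reach is not made up. A row lasts 1/8 s, in which the tool goes at most 62.5 mm and 10.7 degrees, less where a joint would pass 70% of its speed; a pose out of reach is approached as far as the arm can. A call is refused whole if a number of a shift passes 1 or a number of a turn 1, either way. A call with a gripper value outside its range is refused whole. The fingers move at their own pace and stop on an object; the grip force is fixed at half the most. Time passes only in rows, so rows that do not move let the fingers close. It gives the time, the measured TCP pose, the force and the opening at its end, in the units of the state.
- monitor.get_obs(): the state, without advancing time (a new reading comes with each control period).
- eyes.snapshot(name): name is "side" or "top" or "wrist"; returns a dict with "image" (400x640x3 uint8, red, green, blue), "depth" (400x640 float32, m along the optical axis (not along the pixel's ray), 0 where there is no reading), "K" (3x3 intrinsics, pixels), "camera_from_world" (4x4, takes a point from world to camera coordinates); the wrist camera has in their place "hand_eye" (4x4, takes a point from camera to tool coordinates, whose origin is the TCP and whose axes are the tool frame's). Camera axes: x right, y up, looking along -z (the intrinsics and any distortion apply to the point x, -y, -z); pixel columns grow to the right and rows downward; lengths in m; the calibration is good to about 2 mm. A picture is of the moment at which its call begins: read the wrist's pose just before it.
- ticket.close_job(): hands the job in, once; it reports no verdict.
The state is a dict: "clock": time; "joint_pos": joint angles; "qvel": joint speeds; "tau": joint torques, N m; "tool_pos": TCP position; "orientation": TCP orientation; "force": force on the tool from outside, world axes, zero at the start; "moment": the same for the moment, N m; "opening": finger opening in m.
Only numpy, scipy, OpenCV 4.12 (cv2) and the standard library are available. Lean on these libraries where they do the work, as an engineer would, in place of code of your own. Each camera call takes 0.05 s, during which the arm holds its last target.

## Task

The orange paint bottle has to be mixed before the touch-up: while it stands on the bench, shut its hinged flip cap fully, then set the bottle upright in the rubber ring cradle on top of the shaker and push it all the way down against the spring, which is what keeps the shaker running. Do not let go: finish with the gripper still holding the bottle pressed down. Keep the bottle upright throughout and leave the two closed bottles and the sanding block where they are.

Things in the scene. Friction and masses are not known exactly. Their poses are not given: they have to be found in the camera images.
- bottle: Orange flask-shaped paint bottle, paper band, loose, about 220 g. Body 56 mm diameter (50 at the foot, bevel 4 mm), straight-sided from 4 to 48 mm high, shoulder to a white top at 60 mm; 74 mm tall with its black cap shut. Origin: centre of underside, z up. Cap hinge line: parallel to its y, at x -23.5 mm, z 60 mm; the open cap stands on the -x side and swings over towards +x to shut.
- cap (a joint): Orange bottle's flip cap, rad: 0 = shut, edge flat on the bottle's top all round; 1.57 = upright; up to 2.3 = leaning back. Light friction hinge (0.006 N m, about 0.3 N of push), stays where it is left, no latch. Round black shell 46 mm across, 14 mm deep, small thumb tab at the free edge.
- cap_top (a point): Centre of the outer (top) face of the orange bottle's cap: 23.5 mm from the hinge line along the cap and 14 mm off its edge plane. With the cap shut it lies on the bottle's axis, 74 mm above the underside.
- shaker: The touch-start paint shaker, a heavy grey box 130 mm (x) by 120 mm (y) that stays put, black top deck at 79.5 mm, with the black rubber ring cradle on a spring stem in the middle of the top. Origin: centre of its underside, on the bench; its front with knob and switch faces its -x.
- seat (a point): Centre of the ring cradle's flat floor, where the bottle's underside rests; 99.5 mm above the bench unpressed, moves down with the cradle; z up. A rubber ring rises 14 mm around it, inner radius about 30 mm at the floor widening to 33 mm at the rim, 77 mm across outside.
- cradle (a joint): How far the ring cradle is pushed down, in m: 0 = up (springs back by itself), 0.008 = fully down on its stop. It starts to move at about 5 N and needs about 10 to 11 N to reach the stop; the bottle's own weight does not move it noticeably.
- green_bottle: Bystander: green bottle of the same shape, cap shut, 56 mm diameter, 74 mm tall, loose. Origin: centre of its underside.
- blue_bottle: Bystander: blue bottle of the same shape, cap shut, 56 mm diameter, 74 mm tall, loose. Origin: centre of its underside.
- sanding_block: Bystander: cork sanding block with red-brown abrasive sheet, 112 x 68 x 34 mm, lying loose. Origin: centre of its underside, long side along its x.
Not all that is in view belongs to the job. Leave any purple or red look-alike of the bottle alone.

How it is judged:
By the outcome, as a careful person would: the job done as asked, in the order asked, and still so for the second after the job is handed in, while the arm keeps its last pose, push and grip.
It also fails if it takes over 58 s, if anything falls off the work surface, if the arm or the gripper's body presses on something with over 40 N, if the wrist force passes 120 N, or if a joint passes its speed limit or range.

## Working session

There is one attempt and no reset: what is moved stays moved. The work goes in short steps, Python scripts to look and compute and a shell command to move; the robot and the scene stay as the last step left them, time stands still between calls to the robot, and variables do not carry over. Pictures are saved under pics/ and viewed, and the job is handed in when it is done.

```bash
mkdir -p pics; cat > h.py <<'E'
import numpy as np, cv2
from plant import monitor, eyes, ticket
def snap(n,tag):
    o=monitor.get_obs(); s=eyes.snapshot(n)
    cv2.imwrite(f'pics/{tag}.png',s['image'][:,:,::-1]); np.savez(f'pics/{tag}.npz',**{k:v for k,v in s.items()},tp=o['tool_pos'],ori=o['orientation'])
    return s,o
def world(tag):
    d=np.load(f'pics/{tag}.npz'); K=d['K']; dep=d['depth']
    v,u=np.mgrid[0:400,0:640]
    p=np.stack([(u-K[0,2])/K[0,0]*dep,-(v-K[1,2])/K[1,1]*dep,-dep,np.ones_like(dep)],-1)
    if 'camera_from_world' in d: T=np.linalg.inv(d['camera_from_world'])
    else:
        from scipy.spatial.transform import Rotation as R
        W=np.eye(4);W[:3,:3]=R.from_euler('xyz',d['ori'],degrees=True).as_matrix();W[:3,3]=d['tp'];T=W@d['hand_eye']
    w=p@T.T
    w[dep==0]=np.nan
    return w[...,:3],d['image']
E
python3 - <<'E'
from h import *
o=monitor.get_obs()
for k,v in o.items(): print(k,v)
for n in('side','top','wrist'):
    s,_=snap(n,n+'0'); print(n,s['K'].tolist(),[k for k in s])
E
```

```text
clock 0.0
joint_pos [-6.01554533e+01  2.05918663e+01  6.34881549e-01 -2.05750366e-02
 -7.01336073e+01 -1.65090143e+01]
qvel [ 0.13668031 -0.01735145  0.03857837  0.08226928  0.03460175  0.04490683]
tau [ 1.81842082e-03 -5.82716811e+01  2.93071175e+01  6.99735090e+00
  6.83311999e-03 -1.44059295e-04]
tool_pos [ 0.1555903  -0.65634288  0.22562478]
orientation [ 94.45861311  89.9073655  107.78713818]
force [ 0.01512472  0.42100397 -0.52673999]
moment [0.01293567 0.09901828 0.03703425]
opening 0.08783854060021029
side [[379.21095233122594, 0.0, 317.25467024757154], [0.0, 379.21095233122594, 201.88584024390568], [0.0, 0.0, 1.0]] ['image', 'depth', 'K', 'camera_from_world']
top [[489.9144283646666, 0.0, 312.9017192751288], [0.0, 489.9144283646666, 197.77063730692157], [0.0, 0.0, 1.0]] ['image', 'depth', 'K', 'camera_from_world']
wrist [[351.73547469710695, 0.0, 314.36838500423346], [0.0, 351.73547469710695, 203.8842343615301], [0.0, 0.0, 1.0]] ['image', 'depth', 'K', 'hand_eye']
```

View pics/side0.png

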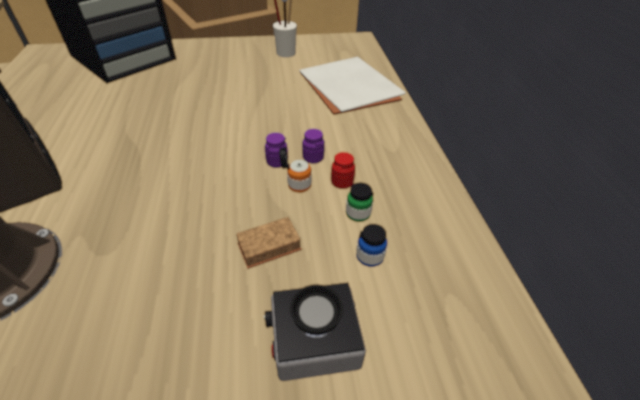

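View pics/top0.png

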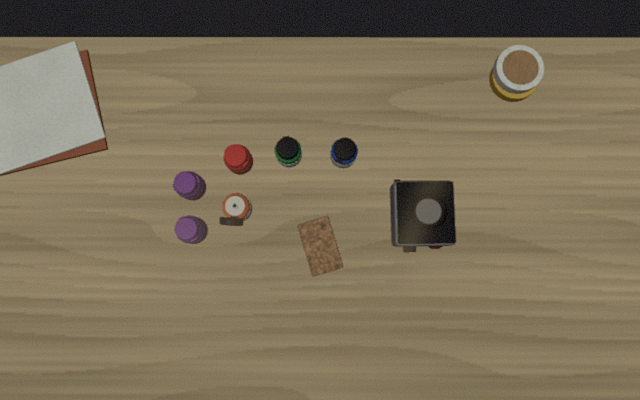

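View pics/wrist0.png

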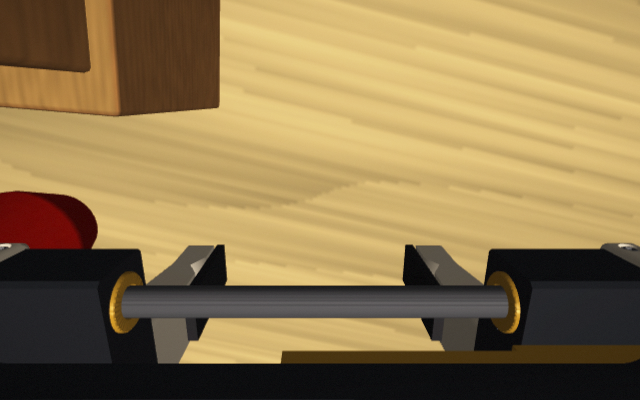

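The orange bottle is at top (236,207) and side (299,175). Its cap stands open toward the bottom of the top image, at (231,221). The purple look-alikes (top 189,185 and 190,230) and the red one (237,158) are not it. I'll enlarge the orange one and measure positions.

```bash
python3 - <<'E'
from h import *
for n,px in (('top',dict(orange=(236,205),cap=(231,221),purp1=(187,184),purp2=(188,229),red=(236,156),green=(288,148),blue=(344,147),block=(320,246),seat=(428,211),deck=(400,235))),
             ('side',dict(orange=(299,166),cap=(284,157),purp1=(276,139),purp2=(314,135),red=(344,160),green=(361,190),blue=(374,234),block=(268,236),seat=(316,311),deck=(285,330)))):
    w,im=world(n+'0')
    print(n,np.linalg.inv(np.load(f'pics/{n}0.npz')['camera_from_world'])[:3,3].round(3))
    for k,(u,v) in px.items(): print(k,np.nanmedian(w[v-1:v+2,u-1:u+2].reshape(-1,3),0).round(4))
a=cv2.imread('pics/top0.png')[120:270,160:310]; b=cv2.imread('pics/side0.png')[110:230,240:390]
cv2.imwrite('pics/crop0.png',np.hstack([cv2.resize(a,(400,400),interpolation=2),cv2.resize(b,(400,400),interpolation=2)]))
E
```

```text
top [0.491 0.005 1.035]
orange [0.5958 0.1659 0.0647]
cap [0.5609 0.1682 0.1044]
purp1 [0.6364 0.2628 0.0735]
purp2 [0.5474 0.2575 0.0731]
red [0.6933 0.1662 0.0739]
green [0.7098 0.0626 0.0738]
blue [ 0.712  -0.0496  0.074 ]
block [ 0.5156 -0.0019  0.035 ]
seat [ 0.5811 -0.2079  0.1   ]
deck [ 0.5361 -0.157   0.0808]
side [ 0.536 -0.48   0.6  ]
orange [0.5952 0.1613 0.0614]
cap [0.563  0.1526 0.0974]
purp1 [0.5508 0.2513 0.0741]
purp2 [0.6414 0.2603 0.0735]
red [0.6941 0.1561 0.0739]
green [0.7106 0.058  0.0742]
blue [ 0.7086 -0.0581  0.0747]
block [ 0.5173 -0.0058  0.0338]
seat [ 0.5816 -0.2093  0.0995]
deck [ 0.535  -0.2228  0.0789]
```

View pics/crop0.png

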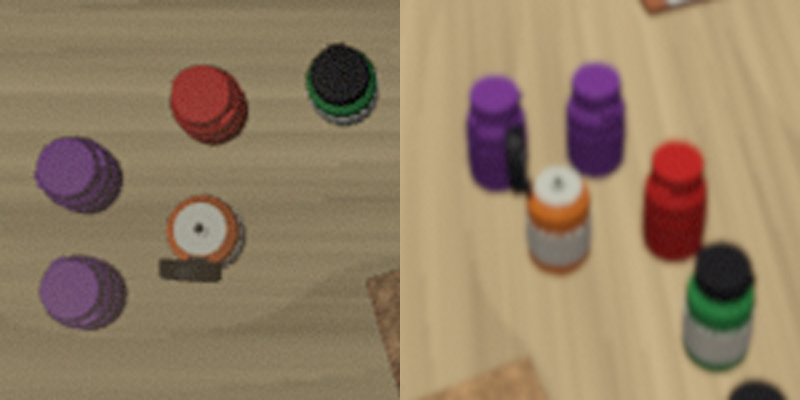

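```bash
python3 - <<'E'
from h import *
from scipy.optimize import least_squares
from scipy.spatial.transform import Rotation as R
o=monitor.get_obs(); print('tool axes\n',R.from_euler('xyz',o['orientation'],degrees=True).as_matrix().round(3))
def circ(p,r=None):
    c0=p.mean(0)
    if r: s=least_squares(lambda q:np.hypot(*(p-q[:2]).T)-r,c0,loss='soft_l1',f_scale=.002)
    else: s=least_squares(lambda q:np.hypot(*(p-q[:2]).T)-q[2],[*c0,.03],loss='soft_l1',f_scale=.002)
    return s.x.round(4)
for n in('top','side'):
    w,im=world(n+'0'); hsv=cv2.cvtColor(im,cv2.COLOR_RGB2HSV)
    near=(abs(w[...,0]-.59)<.07)&(abs(w[...,1]-.163)<.05)
    top=near&(abs(w[...,2]-.061)<.004)&(hsv[...,1]<90)
    p=w[top]; print(n,'white top',len(p),p.mean(0).round(4),(p.min(0)+p.max(0))[:2].round(4)/2)
    org=near&(hsv[...,1]>150)&(hsv[...,0]<18)&(w[...,2]<.055)&(w[...,2]>.01)
    p=w[org]; print(' orange n',len(p),'circ28',circ(p[:,:2],.028) if len(p)>5 else '')
    cap=near&(w[...,2]>.068)
    p=w[cap]; print(' cap',len(p),p.mean(0).round(4),p.min(0).round(4),p.max(0).round(4))
    c=p-p.mean(0); e=np.linalg.svd(c)[2]; print(e.round(3))
    seat=(abs(w[...,0]-.58)<.03)&(abs(w[...,1]+.208)<.03)&(abs(w[...,2]-.0995)<.004)&(hsv[...,2]>60)
    p=w[seat]; print(' seat',len(p),p.mean(0).round(4),((p.min(0)+p.max(0))/2).round(4),(p.max(0)-p.min(0)).round(3))
    rim=(abs(w[...,0]-.58)<.05)&(abs(w[...,1]+.208)<.05)&(w[...,2]>.109)&(w[...,2]<.12)
    p=w[rim]; print(' rim',len(p),p.mean(0).round(4),circ(p[:,:2]))
E
```

```text
tool axes
 [[-0.    -0.231  0.973]
 [ 0.001  0.973  0.231]
 [-1.     0.001 -0.   ]]
top white top 302 [0.5949 0.1694 0.0611] [0.59325 0.16955]
 orange n 57 circ28 [0.5957 0.1727]
 cap 183 [0.5613 0.1695 0.1   ] [0.5534 0.1494 0.0688] [0.5954 0.1947 0.1142]
[[ 0.04   0.982  0.185]
 [-0.287 -0.166  0.943]
 [-0.957  0.091 -0.276]]
 seat 563 [ 0.5812 -0.2069  0.1001] [ 0.583  -0.2061  0.0996] [0.054 0.053 0.008]
 rim 333 [ 0.583  -0.2091  0.1131] [ 0.5816 -0.2066  0.0352]
side white top 173 [0.5945 0.1663 0.0608] [0.593  0.1659]
 orange n 122 circ28 [0.5957 0.17  ]
 cap 152 [0.5618 0.1596 0.0934] [0.5533 0.1458 0.0698] [0.5715 0.1933 0.111 ]
[[-0.075 -0.901 -0.427]
 [-0.249 -0.398  0.883]
 [-0.966  0.172 -0.194]]
 seat 949 [ 0.5817 -0.2103  0.1001] [ 0.5817 -0.2095  0.1001] [0.052 0.053 0.006]
 rim 608 [ 0.5821 -0.2096  0.1127] [ 0.582  -0.2105  0.0353]
```

```bash
python3 -m crank '[{"linear":[0.5,0.85,0.07],"rot":[0,0,-0.4],"hand":0},{"linear":[0.5,0.85,0.07],"rot":[0,0,-0.4],"hand":0},{"linear":[0.5,0.85,0.07],"rot":[0,0,-0.4],"hand":0},{"linear":[0.5,0.85,0.07],"rot":[0,0,-0.4],"hand":0},{"linear":[0.5,0.85,0.07],"rot":[0,0,-0.4],"hand":0},{"linear":[0.5,0.85,0.07],"rot":[0,0,-0.4],"hand":0},{"linear":[0.5,0.85,0.07],"rot":[0,0,-0.4],"hand":0},{"linear":[0.5,0.85,0.07],"rot":[0,0,-0.4],"hand":0}]'
python3 - <<'E'
from h import *
snap('wrist','w1'); o=monitor.get_obs(); print(o['clock'],o['tool_pos'],o['orientation'],o['qvel'].round(1))
E
```

```text
clock: 1.15
tool_pos: [0.3976, -0.2377, 0.2566]
orientation: [103.6, 89.7, 100.0]
force: [1.3, -0.6, 1.3]
opening: 0.0131
1.2 [ 0.40093207 -0.23339571  0.25721751] [82.21878961 89.61121696 78.67897609] [-6.1  0.9  0.6  0.9  0.6 14. ]
```

View pics/w1.png

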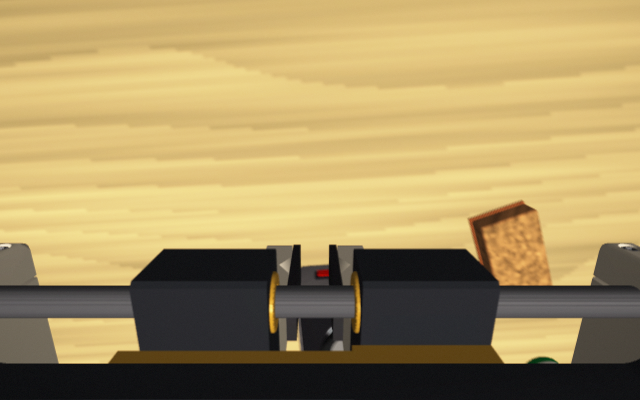

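```bash
python3 -m crank '[{"linear":[0.24,0.84,-0.2],"rot":[0,0,0],"hand":0},{"linear":[0.24,0.84,-0.2],"rot":[0,0,0],"hand":0},{"linear":[0.24,0.84,-0.2],"rot":[0,0,0],"hand":0},{"linear":[0.24,0.84,-0.2],"rot":[0,0,0],"hand":0},{"linear":[0.24,0.84,-0.2],"rot":[0,0,0],"hand":0},{"linear":[0.24,0.84,-0.2],"rot":[0,0,0],"hand":0},{"linear":[0.24,0.84,-0.2],"rot":[0,0,0],"hand":0},{"linear":[0.2,0.6,-0.1],"rot":[0,0,0],"hand":0},{"linear":[0,0,0],"rot":[0,0,0],"hand":0}]'
python3 - <<'E'
from h import *
snap('wrist','w2');snap('side','s2'); o=monitor.get_obs(); print(o['clock'],o['tool_pos'],o['orientation'],o['qvel'].round(1),o['force'],o['opening'])
E
```

```text
clock: 2.33
tool_pos: [0.5157, 0.1703, 0.1644]
orientation: [58.5, 89.6, 55.2]
force: [0.5, -0.7, -0.2]
opening: -0.0
2.425 [0.51510465 0.16832384 0.16496302] [59.19954585 89.58392621 55.77943425] [-1.1 -1.2 -0.6  0.  -0.1  0.1] [ 0.21588871  0.00110897 -0.10086236] 0.00030168684624709677
```

View pics/s2.png

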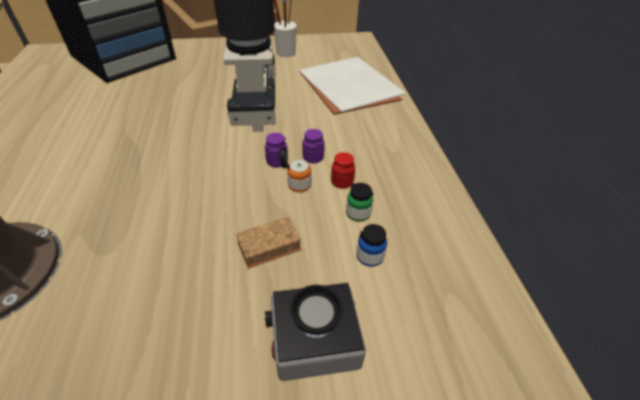

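```bash
python3 -m crank '[{"linear":[0,0,-0.6],"rot":[0,0,0],"hand":0},{"linear":[0,0,-0.55],"rot":[0,0,0],"hand":0},{"linear":[0.15,0,0],"rot":[0,0,0],"hand":0},{"linear":[0.15,0,0],"rot":[0,0,0],"hand":0},{"linear":[0.15,0,0],"rot":[0,0,0],"hand":0},{"linear":[0.15,0,0],"rot":[0,0,0],"hand":0}]'
python3 - <<'E'
from h import *
snap('side','s3'); o=monitor.get_obs(); print(o['tool_pos'],o['force'])
b=cv2.imread('pics/s3.png')[60:240,220:400]
cv2.imwrite('pics/c3.png',cv2.resize(b,(540,540),interpolation=2))
E
```

```text
clock: 3.18
tool_pos: [0.5553, 0.1656, 0.1006]
orientation: [45.8, 89.1, 42.2]
force: [-0.2, 0.1, -0.4]
opening: 0.0007
[0.55637412 0.16585588 0.1005631 ] [1.88031515 1.04793334 1.55207215]
```

View pics/c3.png

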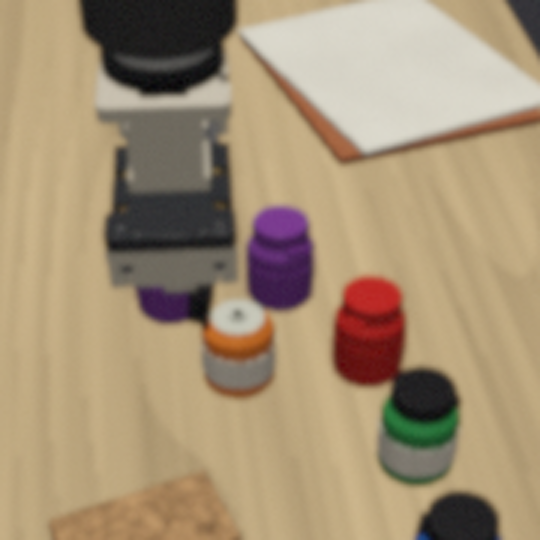

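```bash
python3 -m crank '[{"linear":[0.13,0,-0.06],"rot":[0,0,0],"hand":0},{"linear":[0.13,0,-0.04],"rot":[0,0,0],"hand":0},{"linear":[0.13,0,0],"rot":[0,0,0],"hand":0},{"linear":[0.13,0,0],"rot":[0,0,0],"hand":0}]'
python3 - <<'E'
from h import *
snap('side','s4');snap('top','t4'); o=monitor.get_obs(); print(o['tool_pos'],o['force'])
b=cv2.imread('pics/s4.png')[100:240,220:360];a=cv2.imread('pics/t4.png')[130:270,150:290]
cv2.imwrite('pics/c4.png',np.hstack([cv2.resize(b,(400,400),interpolation=2),cv2.resize(a,(400,400),interpolation=2)]))
E
```

```text
clock: 3.72
tool_pos: [0.5895, 0.1659, 0.0944]
orientation: [44.3, 89.1, 40.8]
force: [-0.7, -0.5, -0.7]
opening: 0.0004
[0.58985807 0.16598794 0.09431464] [-0.03567936  0.583222   -0.37500508]
```

View pics/c4.png

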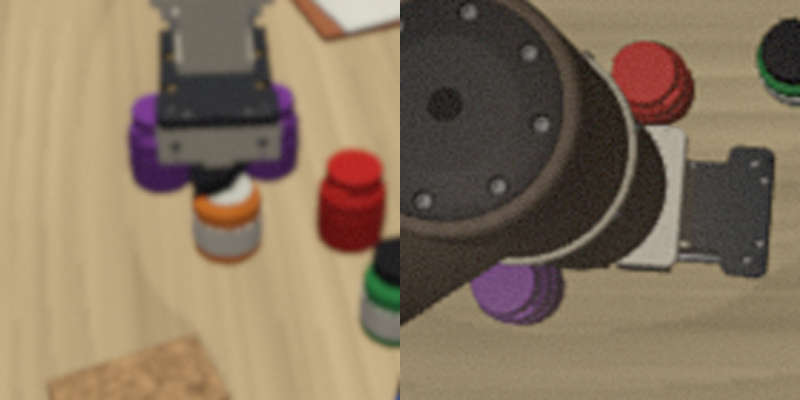

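The cap is folding over, black over the white top at crop (220,180). Continuing forward and down.

```bash
python3 -m crank '[{"linear":[0.08,0,-0.08],"rot":[0,0,0],"hand":0},{"linear":[0.06,0,-0.08],"rot":[0,0,0],"hand":0},{"linear":[0,0,-0.07],"rot":[0,0,0],"hand":0}]';python3 -m crank '[{"linear":[0,0,-0.05],"rot":[0,0,0],"hand":0}]'; python3 -m crank '[{"linear":[0,0,0],"rot":[0,0,0],"hand":0}]'
python3 - <<'E'
from h import *
snap('side','s5'); o=monitor.get_obs(); print(o['tool_pos'],o['force'])
b=cv2.imread('pics/s5.png')[100:240,220:360]
cv2.imwrite('pics/c5.png',cv2.resize(b,(500,500),interpolation=2))
E
```

```text
clock: 4.2
tool_pos: [0.5987, 0.166, 0.0798]
orientation: [43.9, 89.1, 40.3]
force: [-0.7, 1.0, 0.0]
opening: 0.0004
clock: 4.32
tool_pos: [0.5985, 0.1659, 0.0763]
orientation: [44.3, 89.1, 40.7]
force: [0.1, 0.6, 0.0]
opening: 0.0001
clock: 4.45
tool_pos: [0.5982, 0.1658, 0.0759]
orientation: [44.9, 89.1, 41.3]
force: [0.5, -0.7, 0.2]
opening: 0.0003
[0.59826524 0.16587477 0.07609509] [ 0.69302843 -0.42945044  0.93448238]
```

View pics/c5.png

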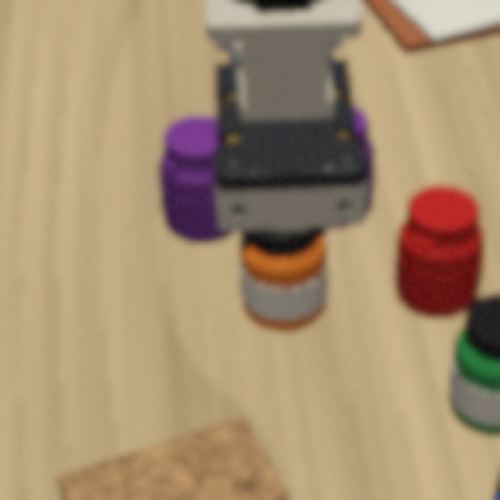

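Nearly shut. Pressing in small steps until the force rises.

```bash
python3 -m crank '[{"linear":[0.03,0.04,-0.03],"rot":[0,0,0],"hand":0}]'; python3 -m crank '[{"linear":[0,0,-0.03],"rot":[0,0,0],"hand":0}]';python3 -m crank '[{"linear":[0,0,-0.02],"rot":[0,0,0],"hand":0}]';python3 -m crank '[{"linear":[0,0,-0.02],"rot":[0,0,0],"hand":0}]'
```

```text
clock: 4.62
tool_pos: [0.6002, 0.1684, 0.0746]
orientation: [44.2, 89.1, 40.6]
force: [-0.1, -0.3, 0.5]
opening: 0.0007
clock: 4.75
tool_pos: [0.6008, 0.1686, 0.074]
orientation: [41.2, 89.0, 37.7]
force: [-4.2, -1.5, 15.1]
opening: 0.0007
clock: 4.88
tool_pos: [0.6014, 0.1688, 0.0743]
orientation: [38.7, 89.0, 35.2]
force: [-3.7, -1.1, 10.7]
opening: 0.0006
clock: 5.0
tool_pos: [0.6018, 0.1689, 0.0745]
orientation: [37.0, 88.9, 33.5]
force: [-3.2, -0.9, 10.0]
opening: 0.0002
```

```bash
python3 -m crank '[{"linear":[0,0,0.5],"rot":[0,0,0],"hand":0},{"linear":[0,0,0.8],"rot":[0,0,0],"hand":0},{"linear":[0.6,0,0.8],"rot":[0,0,0],"hand":0.3},{"linear":[0.8,0,0.5],"rot":[0,0,0],"hand":1},{"linear":[0.6,0,0],"rot":[0,0,0],"hand":1},{"linear":[0,0,0],"rot":[0,0,0],"hand":1},{"linear":[0,0,0],"rot":[0,0,0],"hand":1}]'
python3 - <<'E'
from h import *
from scipy.spatial.transform import Rotation as R
snap('side','s6');snap('wrist','w6'); o=monitor.get_obs(); print(o['tool_pos'],o['force'],o['opening'],o['qvel'].round(1));print(R.from_euler('xyz',o['orientation'],degrees=True).as_matrix().round(3))
b=cv2.imread('pics/s6.png')[100:240,220:360]
cv2.imwrite('pics/c6.png',cv2.resize(b,(500,500),interpolation=2))
E
```

```text
clock: 5.88
tool_pos: [0.7237, 0.169, 0.2369]
orientation: [35.7, 88.8, 32.4]
force: [0.7, 0.8, -0.5]
opening: 0.0449
[0.72319107 0.16901572 0.23676201] [-0.9089651   0.05489001 -0.46036596] 0.052703342126632885 [ 0.2 -0.4 -0.2  0.1  0.   0.1]
[[ 0.017  0.058  0.998]
 [ 0.011  0.998 -0.059]
 [-1.     0.012  0.016]]
```

View pics/c6.png

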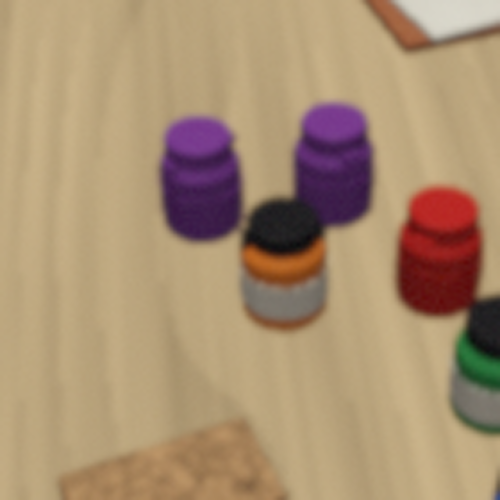

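View pics/w6.png

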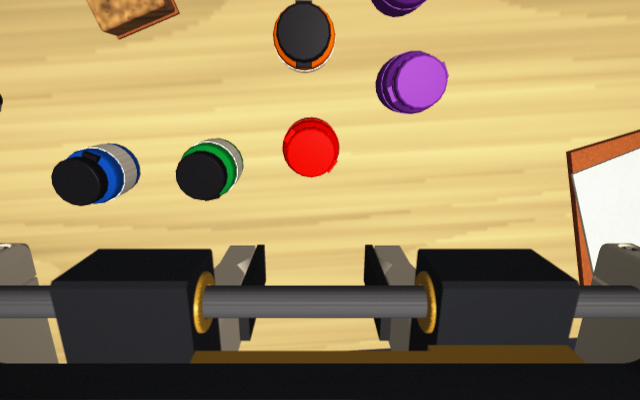

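The cap is shut: a black disc at side crop (283,215) and wrist (303,35). Now measuring the bottle axis and checking the cap is flat, from two views.

```bash
python3 - <<'E'
from h import *
from scipy.optimize import least_squares
def circ(p,r):
    s=least_squares(lambda q:np.hypot(*(p-q[:2]).T)-r,p.mean(0),loss='soft_l1',f_scale=.002); return s.x.round(4)
for t in('s6','w6'):
    w,im=world(t)
    for name,c in(('orange',(.596,.168)),('red',(.693,.16)),('purp1',(.638,.26))):
        m=(np.hypot(w[...,0]-c[0],w[...,1]-c[1])<.035)&(abs(w[...,2]-.074)<.006)
        p=w[m]
        if len(p)<20: print(t,name,'few');continue
        mm=(p.min(0)+p.max(0))/2
        A=np.c_[p[:,:2]-p[:,:2].mean(0),np.ones(len(p))];k=np.linalg.lstsq(A,p[:,2],rcond=None)[0]
        print(t,name,len(p),p.mean(0).round(4),mm.round(4),(p.max(0)-p.min(0)).round(3),'slope',k.round(3))
E
```

```text
s6 orange 243 [0.5956 0.1643 0.0733] [0.5959 0.1662 0.0722] [0.045 0.044 0.008] slope [0.002 0.045 0.073]
s6 red 236 [0.6955 0.1638 0.0734] [0.6964 0.1672 0.0724] [0.045 0.046 0.008] slope [0.007 0.045 0.073]
s6 purp1 195 [0.64   0.263  0.0733] [0.6397 0.2663 0.0719] [0.044 0.044 0.008] slope [0.005 0.047 0.073]
w6 orange 2583 [0.5954 0.1698 0.0738] [0.5957 0.1696 0.0727] [0.045 0.045 0.009] slope [-0.009  0.     0.074]
w6 red 1933 [0.6951 0.1698 0.0737] [0.6957 0.1696 0.0722] [0.045 0.045 0.008] slope [ 0.008 -0.002  0.074]
w6 purp1 2307 [0.6399 0.2678 0.0738] [0.64   0.2688 0.0724] [0.045 0.046 0.008] slope [0.001 0.016 0.074]
```

```bash
python3 -m crank '[{"linear":[-0.7,0,-0.4],"rot":[-0.06,0.1,0.5],"hand":1},{"linear":[-0.7,0,-0.4],"rot":[-0.06,0.1,0.5],"hand":1},{"linear":[-0.7,0,-0.4],"rot":[0,0,0],"hand":1},{"linear":[0,0,0],"rot":[0,0,0],"hand":1},{"linear":[0,0,0],"rot":[0,0,0],"hand":1}]'
python3 - <<'E'
from h import *
from scipy.spatial.transform import Rotation as R
o=monitor.get_obs(); print(o['tool_pos'],o['force'],o['opening'],o['qvel'].round(1));print(R.from_euler('xyz',o['orientation'],degrees=True).as_matrix().round(4))
E
```

```text
clock: 6.6
tool_pos: [0.59, 0.1686, 0.1637]
orientation: [128.4, 89.9, 130.3]
force: [0.2, -0.6, 0.4]
opening: 0.0873
[0.59000971 0.16862416 0.16368645] [ 0.23041327 -0.58222276  0.36052405] 0.08729521332519798 [ 0.5 -1.  -2.4 -0.7  0.1 -0.2]
[[-9.000e-04 -3.410e-02  9.994e-01]
 [ 1.100e-03  9.994e-01  3.410e-02]
 [-1.000e+00  1.100e-03 -9.000e-04]]
```

```bash
python3 -m crank '[{"linear":[0.09,0.01,-0.5],"rot":[0,0,0],"hand":1},{"linear":[0,0,-0.6],"rot":[0,0,0],"hand":1},{"linear":[0,0,-0.6],"rot":[0,0,0],"hand":1},{"linear":[0,0,-0.4],"rot":[0,0,0],"hand":1},{"linear":[0,0,0],"rot":[0,0,0],"hand":1}]'
python3 - <<'E'
from h import *
from scipy.spatial.transform import Rotation as R
snap('side','s7')
o=monitor.get_obs(); print(o['tool_pos'],o['force'],o['opening'],o['qvel'].round(1));print(R.from_euler('xyz',o['orientation'],degrees=True).as_matrix().round(4))
b=cv2.imread('pics/s7.png')[80:240,200:360]
cv2.imwrite('pics/c7.png',cv2.resize(b,(500,500),interpolation=2))
E
```

```text
clock: 7.22
tool_pos: [0.6017, 0.1714, 0.0388]
orientation: [32.4, 89.4, 34.3]
force: [-0.1, -0.8, 0.3]
opening: 0.0875
[0.60257259 0.17185792 0.04011461] [ 0.50744019 -0.29901549 -0.15510749] 0.08746430988017813 [ 0.1 -1.6  0.8  0.2 -0.4  0. ]
[[ 0.0102 -0.0344  0.9994]
 [ 0.0065  0.9994  0.0343]
 [-0.9999  0.0062  0.0104]]
```

View pics/c7.png

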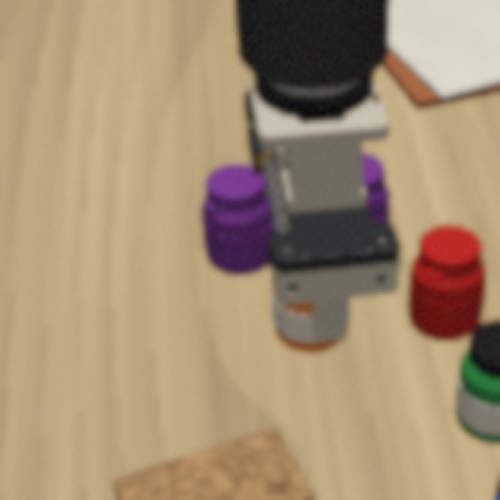

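```bash
python3 -m crank '[{"linear":[-0.12,-0.04,-0.12],"rot":[-0.07,0.12,0],"hand":1},{"linear":[0,0,-0.2],"rot":[0,0,0],"hand":1},{"linear":[0,0,0],"rot":[0,0,0],"hand":1}]'
python3 - <<'E'
from h import *
from scipy.spatial.transform import Rotation as R
o=monitor.get_obs(); print(o['tool_pos'],o['force'],o['opening'],o['qvel'].round(1));print(R.from_euler('xyz',o['orientation'],degrees=True).as_matrix().round(4))
E
```

```text
clock: 7.65
tool_pos: [0.597, 0.1703, 0.0229]
orientation: [35.0, 89.8, 36.9]
force: [0.1, -0.0, -0.1]
opening: 0.088
[0.59696437 0.17031641 0.02286002] [ 0.09939625 -0.03335175 -0.07585905] 0.08798071891340381 [ 0.1 -1.1  0.9  0.4 -0.5 -0. ]
[[ 0.0033 -0.0345  0.9994]
 [ 0.0025  0.9994  0.0344]
 [-1.      0.0024  0.0034]]
```

```bash
python3 -m crank '[{"linear":[-0.02,-0.01,-0.05],"rot":[-0.03,0.04,0],"hand":1},{"linear":[0,0,0],"rot":[0,0,0],"hand":0.6},{"linear":[0,0,0],"rot":[0,0,0],"hand":0.4},{"linear":[0,0,0],"rot":[0,0,0],"hand":0.3},{"linear":[0,0,0],"rot":[0,0,0],"hand":0},{"linear":[0,0,0],"rot":[0,0,0],"hand":0}]'
python3 - <<'E'
from h import *
from scipy.spatial.transform import Rotation as R
o=monitor.get_obs(); print(o['tool_pos'],o['force'],o['opening'],o['qvel'].round(1));print(R.from_euler('xyz',o['orientation'],degrees=True).as_matrix().round(4))
E
```

```text
clock: 8.4
tool_pos: [0.5963, 0.17, 0.0207]
orientation: [19.3, 89.9, 21.3]
force: [0.0, 0.5, -1.0]
opening: 0.0553
[0.59631482 0.17001845 0.02068826] [ 0.03774732  0.48972508 -0.95453634] 0.05528958934183762 [ 0.1 -0.1 -0.  -0.   0.1  0. ]
[[ 1.100e-03 -3.470e-02  9.994e-01]
 [ 4.000e-04  9.994e-01  3.470e-02]
 [-1.000e+00  4.000e-04  1.100e-03]]
```

```bash
python3 -m crank '[{"linear":[0,0,0.2],"rot":[0,0,0],"hand":0},{"linear":[0,0,0.5],"rot":[0,0,0],"hand":0},{"linear":[0,0,0.7],"rot":[0,0,0],"hand":0},{"linear":[0,0,0.7],"rot":[0,0,0],"hand":0},{"linear":[0,-0.1,0.5],"rot":[0,0,0],"hand":0},{"linear":[0,0,0],"rot":[0,0,0],"hand":0}]'
python3 - <<'E'
from h import *
from scipy.spatial.transform import Rotation as R
snap('side','s8')
o=monitor.get_obs(); print(o['tool_pos'],o['force'],o['opening'],o['qvel'].round(1));print(R.from_euler('xyz',o['orientation'],degrees=True).as_matrix().round(4))
b=cv2.imread('pics/s8.png')[30:240,180:390]
cv2.imwrite('pics/c8.png',cv2.resize(b,(500,500),interpolation=2))
E
```

```text
clock: 9.15
tool_pos: [0.5944, 0.1628, 0.1838]
orientation: [-148.4, 90.0, -146.4]
force: [-0.1, 0.0, -1.9]
opening: 0.0555
[0.59360849 0.16274186 0.18221996] [-0.25408555 -0.18062478 -1.73414955] 0.05531934941035363 [ 0.2  1.9 -2.  -0.6  0.9 -0.1]
[[-0.0026 -0.0343  0.9994]
 [-0.0011  0.9994  0.0343]
 [-1.     -0.001  -0.0026]]
```

View pics/c8.png

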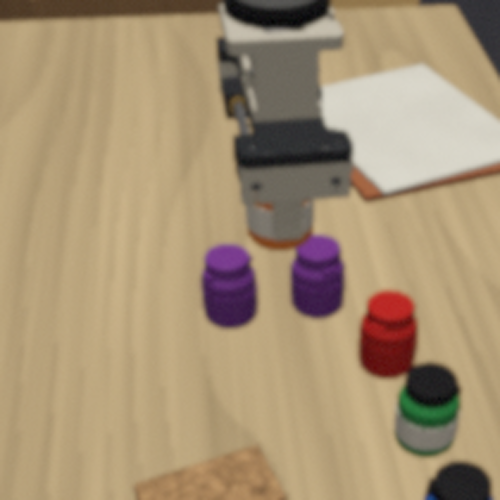

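```bash
python3 -m crank '[{"linear":[0,-0.4,0],"rot":[0,0,0],"hand":0},{"linear":[0,-0.8,0],"rot":[0,0,0],"hand":0},{"linear":[0,-0.8,0],"rot":[0,0,0],"hand":0},{"linear":[0,-0.8,0],"rot":[0,0,0],"hand":0},{"linear":[-0.05,-0.8,0],"rot":[0,0,0],"hand":0},{"linear":[-0.05,-0.8,0],"rot":[0,0,0],"hand":0},{"linear":[-0.05,-0.8,0],"rot":[0,0,0],"hand":0},{"linear":[0,-0.5,0],"rot":[0,0,0],"hand":0},{"linear":[0,0,0],"rot":[0,0,0],"hand":0}]'
python3 - <<'E'
from h import *
from scipy.spatial.transform import Rotation as R
o=monitor.get_obs(); print(o['tool_pos'],o['force'],o['opening'],o['qvel'].round(1));print(R.from_euler('xyz',o['orientation'],degrees=True).as_matrix().round(4))
E
```

```text
clock: 10.32
tool_pos: [0.5731, -0.195, 0.1693]
orientation: [-174.6, 88.6, -172.8]
force: [-1.1, 0.9, -2.3]
opening: 0.0548
[ 0.57313385 -0.19501189  0.16926114] [-1.11357957  0.88548047 -2.29568493] 0.05481958718435792 [ 0.1  0.2 -1.2 -0.6  0.1 -0.1]
[[-0.0245 -0.0331  0.9992]
 [-0.0031  0.9995  0.033 ]
 [-0.9997 -0.0023 -0.0245]]
```

```bash
python3 -m crank '[{"linear":[0.16,-0.18,0],"rot":[0.03,-0.28,0],"hand":0},{"linear":[0,0,0],"rot":[0,0,0],"hand":0},{"linear":[0,0,0],"rot":[0,0,0],"hand":0}]'
python3 - <<'E'
from h import *
from scipy.spatial.transform import Rotation as R
snap('side','s9');snap('wrist','w9')
o=monitor.get_obs(); print(o['tool_pos'],o['force'],o['opening'],o['qvel'].round(1));print(R.from_euler('xyz',o['orientation'],degrees=True).as_matrix().round(4))
b=cv2.imread('pics/s9.png')[180:400,210:430]
cv2.imwrite('pics/c9.png',cv2.resize(b,(550,550),interpolation=2))
E
```

```text
clock: 10.7
tool_pos: [0.5823, -0.206, 0.1674]
orientation: [163.1, 89.9, 165.0]
force: [0.0, -0.3, -1.4]
opening: 0.0554
[ 0.58239633 -0.20590818  0.1675555 ] [-0.72752576  0.85779349 -1.48715796] 0.05535855289773148 [ 0.  -0.1  0.1 -0.  -0.2  0. ]
[[-9.000e-04 -3.360e-02  9.994e-01]
 [ 2.000e-04  9.994e-01  3.360e-02]
 [-1.000e+00  2.000e-04 -9.000e-04]]
```

View pics/c9.png

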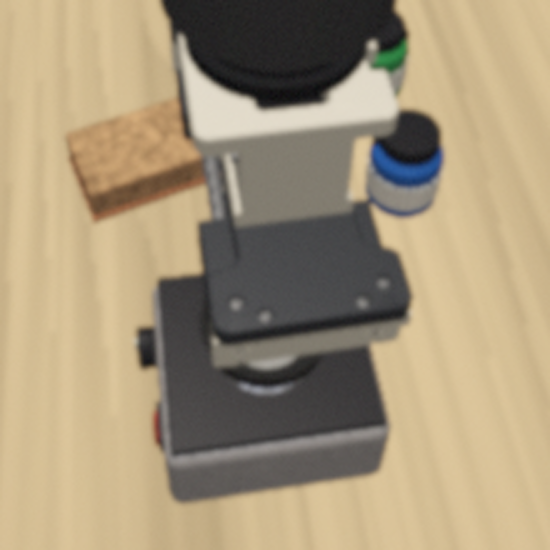

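View pics/w9.png

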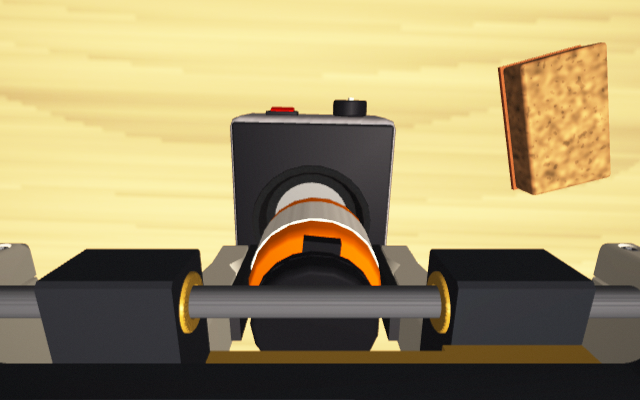

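The wrist view shows the held bottle in line with the ring, both near column 313. A quick ring fit from this view.

```bash
python3 - <<'E'
from h import *
from scipy.optimize import least_squares
w,im=world('w9')
m=(abs(w[...,2]-.113)<.0025)&(np.hypot(w[...,0]-.58,w[...,1]+.207)<.045)&(w[...,0]<.575)
p=w[m][:,:2]; 
# bin by bearing, mean radius: fit circle r=.0353 (rim centre as seen in the fixed views)
s=least_squares(lambda q:np.hypot(*(p-q).T)-.0353,[.58,-.207],loss='soft_l1',f_scale=.002); print(len(p),s.x, (p[:,1].min()+p[:,1].max())/2,p.min(0))
d=(abs(w[...,2]-.0797)<.003)&(w[...,0]<.57)&(w[...,0]>.48)&(abs(w[...,1]+.2)<.09)
q=w[d]; print('deck x min',q[:,0].min()+.065,'y mid',(q[:,1].min()+q[:,1].max())/2, q[:,2].mean())
v=(abs(w[...,2]-.148)<.02); 
E
```

```text
1229 [ 0.58161529 -0.20779194] -0.20786516658452972 [ 0.54419225 -0.24486258]
deck x min 0.5852454379852134 y mid -0.20833578297797195 0.07936541969899157
```

```bash
python3 -m crank '[{"linear":[-0.01,-0.03,-0.2],"rot":[0,0,0],"hand":0},{"linear":[0,0,-0.2],"rot":[0,0,0],"hand":0},{"linear":[0,0,-0.15],"rot":[0,0,0],"hand":0},{"linear":[0,0,0],"rot":[0,0,0],"hand":0}]'
python3 - <<'E'
from h import *
from scipy.spatial.transform import Rotation as R
o=monitor.get_obs(); print(o['tool_pos'],o['force'],o['opening'],o['qvel'].round(1));print(R.from_euler('xyz',o['orientation'],degrees=True).as_matrix().round(4))
E
```

```text
clock: 11.3
tool_pos: [0.5813, -0.2067, 0.1315]
orientation: [163.2, 89.9, 165.3]
force: [-0.1, -0.6, -1.8]
opening: 0.0555
[ 0.58130236 -0.20671648  0.13148808] [-0.05781219 -0.5547075  -1.82301   ] 0.055532819256778006 [ 0.1 -0.1  0.5  0.4 -0.   0. ]
[[-2.100e-03 -3.500e-02  9.994e-01]
 [ 6.000e-04  9.994e-01  3.500e-02]
 [-1.000e+00  6.000e-04 -2.100e-03]]
```

```bash
python3 -m crank '[{"linear":[0.01,-0.01,-0.08],"rot":[0,-0.02,0],"hand":0},{"linear":[0,0,-0.06],"rot":[0,0,0],"hand":0}]'; python3 -m crank '[{"linear":[0,0,-0.03],"rot":[0,0,0],"hand":0}]';  python3 -m crank '[{"linear":[0,0,-0.03],"rot":[0,0,0],"hand":0}]'; python3 -m crank '[{"linear":[0,0,-0.03],"rot":[0,0,0],"hand":0}]'
```

```text
clock: 11.55
tool_pos: [0.5824, -0.2074, 0.123]
orientation: [24.0, 90.0, 26.0]
force: [-0.1, -0.7, -2.6]
opening: 0.0555
clock: 11.68
tool_pos: [0.5825, -0.2075, 0.1211]
orientation: [18.9, 90.0, 21.0]
force: [-1.2, -1.3, -2.2]
opening: 0.0553
clock: 11.8
tool_pos: [0.5826, -0.2075, 0.1196]
orientation: [5.2, 89.9, 7.2]
force: [-2.4, 0.4, 3.1]
opening: 0.0551
clock: 11.92
tool_pos: [0.5826, -0.2076, 0.1184]
orientation: [-4.6, 89.9, -2.5]
force: [-3.2, 1.2, 4.0]
opening: 0.0555
```

```bash
for i in 1; do python3 -m crank '[{"linear":[0,0,-0.04],"rot":[0,0,0],"hand":0}]'; python3 -m crank '[{"linear":[0,0,-0.04],"rot":[0,0,0],"hand":0}]'; python3 -m crank '[{"linear":[0,0,-0.04],"rot":[0,0,0],"hand":0}]'; python3 -m crank '[{"linear":[0,0,-0.04],"rot":[0,0,0],"hand":0}]'; done; python3 - <<'E'
from h import *
from scipy.spatial.transform import Rotation as R
o=monitor.get_obs();print(o['moment']);print(R.from_euler('xyz',o['orientation'],degrees=True).as_matrix().round(4))
E
```

```text
clock: 12.05
tool_pos: [0.5827, -0.2076, 0.1166]
orientation: [-8.9, 89.9, -6.9]
force: [-2.6, 1.9, 5.6]
opening: 0.0554
clock: 12.18
tool_pos: [0.5828, -0.2076, 0.1147]
orientation: [-10.9, 89.9, -8.8]
force: [-3.1, 1.8, 6.2]
opening: 0.0551
clock: 12.3
tool_pos: [0.5828, -0.2077, 0.113]
orientation: [-13.3, 89.8, -11.3]
force: [-4.1, 2.8, 8.0]
opening: 0.0553
clock: 12.42
tool_pos: [0.583, -0.2077, 0.112]
orientation: [-18.1, 89.8, -16.0]
force: [-8.5, 6.0, 21.1]
opening: 0.0553
[ 2.34803342  3.14626777 -0.07142628]
[[ 0.0038 -0.0365  0.9993]
 [-0.0011  0.9993  0.0365]
 [-1.     -0.0012  0.0038]]
```

The stop was reached: the force jumped to 21 N after 8 mm of travel. Checking that it holds, since camera calls keep the last target.

```bash
python3 - <<'E'
from h import *
from scipy.spatial.transform import Rotation as R
for i in range(4):
    snap('side','s10'); snap('wrist','w10'); snap('top','t10')
    o=monitor.get_obs(); print(o['clock'],o['tool_pos'].round(4),o['force'].round(1),o['opening'].round(4))
b=cv2.imread('pics/s10.png')[180:400,210:430]
cv2.imwrite('pics/c10.png',cv2.resize(b,(550,550),interpolation=2))
w,im=world('w10')
m=(w[...,0]<.575)&(np.hypot(w[...,0]-.58,w[...,1]+.207)<.045)&(w[...,2]>.1)&(w[...,2]<.12)
print('rim z pct',np.percentile(w[m][:,2],[50,80,95]).round(4))
w,im=world('w9')
m=(w[...,0]<.575)&(np.hypot(w[...,0]-.58,w[...,1]+.207)<.045)&(w[...,2]>.1)&(w[...,2]<.12)
print('before',np.percentile(w[m][:,2],[50,80,95]).round(4))
E
```

```text
Traceback (most recent call last):
AttributeError: 'float' object has no attribute 'round'
```

View pics/w10.png

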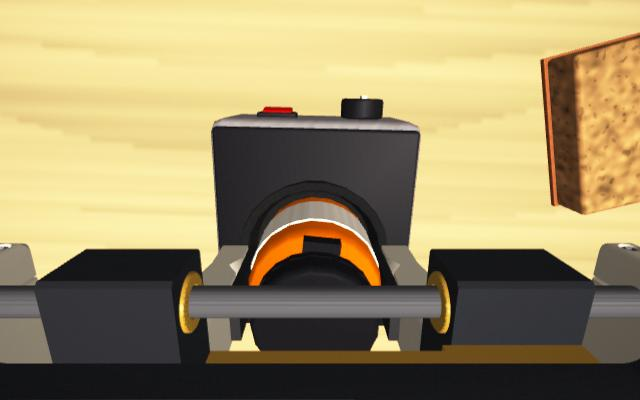

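```bash
python3 - <<'E'
from h import *
for i in range(3):
    snap('side','s10'); snap('wrist','w10'); snap('top','t10')
    o=monitor.get_obs(); print(o['clock'],o['tool_pos'].round(4),o['force'].round(1),o['opening'])
b=cv2.imread('pics/s10.png')[180:400,210:430]
cv2.imwrite('pics/c10.png',cv2.resize(b,(550,550),interpolation=2))
for t in('w9','w10'):
    w,im=world(t)
    r=np.hypot(w[...,0]-.582,w[...,1]+.2078)
    m=(w[...,0]<.57)&(r<.038)&(r>.033)&(w[...,2]>.09)&(w[...,2]<.12)
    print('rim',m.sum(),np.percentile(w[m][:,2],[20,50,80,95]).round(4))
    c=(np.hypot(w[...,0]-.582,w[...,1]+.2078)<.02)&(w[...,2]>.14); print('captop',c.sum(),np.median(w[c],0).round(4), np.percentile(w[c][:,2],[10,90]).round(4))
E
```

```text
12.725 [ 0.583  -0.2077  0.1121] [-6.2  2.4 12. ] 0.05540206817735925
12.875 [ 0.583  -0.2077  0.1121] [-6.   2.6 12. ] 0.055567980027166994
13.025 [ 0.583  -0.2077  0.1121] [-5.5  3.4 11.3] 0.055300118865555414
rim 1066 [0.1126 0.1132 0.1138 0.1144]
captop 4003 [ 0.5836 -0.2077  0.2206] [0.2199 0.2213]
rim 1700 [0.1046 0.1052 0.1057 0.1062]
captop 4083 [ 0.5839 -0.2079  0.1654] [0.1647 0.1661]
```

View pics/c10.png

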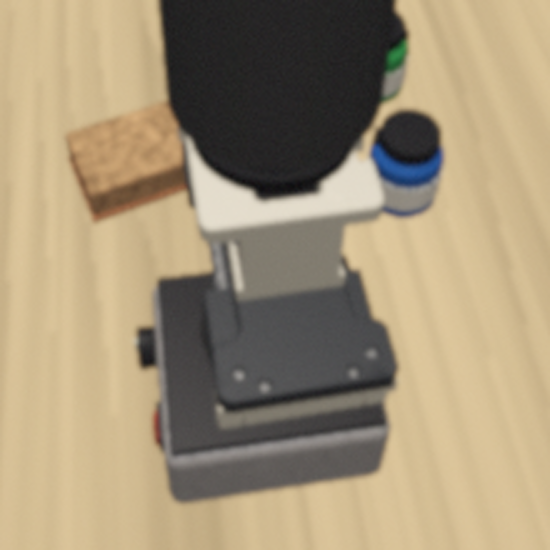

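The rim dropped 8.0 mm and the cap top is at 0.1654, as expected for fully pressed. The force relaxed to about 12 N, so I'll add a bit more push for margin.

```bash
python3 -m crank '[{"linear":[0,0,-0.035],"rot":[0,0,0],"hand":0}]'; python3 - <<'E'
from h import *
for i in range(5):
    snap('wrist','w11'); snap('top','t11');snap('side','s11')
    o=monitor.get_obs(); print(o['clock'],o['tool_pos'].round(4),o['force'].round(1),o['opening'])
w,im=world('w11')
r=np.hypot(w[...,0]-.582,w[...,1]+.2078)
m=(w[...,0]<.57)&(r<.038)&(r>.033)&(w[...,2]>.09)&(w[...,2]<.12)
print('rim',np.median(w[m][:,2]))
c=(r<.02)&(w[...,2]>.14); p=w[c];k=np.linalg.lstsq(np.c_[p[:,:2]-p[:,:2].mean(0),np.ones(len(p))],p[:,2],rcond=None)[0];print('captop slope,z',k)
print(w[c].mean(0))
E
```

```text
clock: 13.15
tool_pos: [0.5831, -0.2077, 0.112]
orientation: [-18.8, 89.7, -16.7]
force: [-8.8, 5.7, 19.7]
opening: 0.0553
13.3 [ 0.5832 -0.2078  0.1121] [-6.5  4.2 16.9] 0.05557422004948622
13.45 [ 0.5832 -0.2078  0.1121] [-7.   4.9 16.2] 0.05508783416351289
13.6 [ 0.5832 -0.2078  0.1121] [-6.8  4.  15.1] 0.055120307731194876
13.75 [ 0.5832 -0.2078  0.1121] [-5.8  3.6 16.8] 0.05547614310078887
13.9 [ 0.5832 -0.2078  0.1121] [-6.3  3.8 16.1] 0.055355334189918955
rim 0.1051613052707499
captop slope,z [-0.00305445  0.00102029  0.16536237]
[ 0.58254322 -0.20775573  0.16536237]
```

```bash
python3 - <<'E'
from h import *
for t in('s2','s11'):
    w,im=world(t)
    for n,c,z in(('green',(.711,.06),.074),('blue',(.71,-.054),.074),('block',(.516,-.003),.034)):
        m=(np.hypot(w[...,0]-c[0],w[...,1]-c[1])<.04)&(abs(w[...,2]-z)<.006)&(w[...,0]>(.0 if n!='block' else .47)); print(t,n,m.sum(),w[m].mean(0).round(4))
d=cv2.absdiff(cv2.imread('pics/top0.png'),cv2.imread('pics/t11.png')).max(2); print('top diff green/blue/block',[int(np.percentile(d[y-12:y+12,x-12:x+12],90)) for x,y in((288,150),(344,152),(320,246))])
ticket.close_job(); print(monitor.get_obs()['force'])
E
```

```text
s2 green 301 [0.7113 0.06   0.0735]
s2 blue 409 [ 0.7097 -0.055   0.0735]
s2 block 983 [ 0.5162 -0.006   0.0337]
s11 green 56 [0.727  0.0554 0.0733]
s11 blue 406 [ 0.7096 -0.0549  0.0736]
s11 block 860 [ 0.5119 -0.0069  0.0338]
top diff green/blue/block [68, 66, 58]
the job is handed in; nothing more can be done
the job is handed in; nothing more can be done
```

I shut the orange bottle's cap while it stood on the bench, then set the bottle in the ring cradle and pushed it down to the stop. The job is handed in at about 14 s, with the gripper still holding the bottle pressed.

**Last checks on the job:**
- **Cradle:** the ring rim dropped 8.0 mm (0.1132 to 0.1052 m), which is full travel. The push held steady at 15–17 N; it had first relaxed to about 12 N, so I added a second push.
- **Cap and bottle:** the cap top is at 0.1654 m (0.1655 m expected), with under 0.2° of tilt. The cap is flat, the bottle is upright and it had not slipped in the grip.
- **Side force:** about 7 N of sideways force remained while pressing, and I did not find its cause. I saw a similar side force when pressing the cap.

**Bystanders:**
- **Blue bottle:** it measured within 0.1 mm of its earlier position.
- **Green bottle and sanding block:** the arm partly hid both in the last side view, so their averaged positions shifted (green 16 mm, block 4 mm). I put this down to seeing fewer points, because the arm went nowhere near either of them.
- **Top view:** comparing top images from before and after showed differences at all three places. I put those down to the arm and its shadow, but did not look at that picture, so for the green bottle and the block this last check is inconclusive.

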